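# Seat a lens barrel in a sprung V-cradle and hold it down

## Robot

A 6-joint arm with a two-finger parallel gripper is mounted at the origin on the work surface. World frame = base frame: x ahead of the robot, y to its left, z up, the work surface at z = 0. Lengths are in m, angles in rad, forces in N, time in s.
With the tool pointing down it reaches from about 0.275 to 0.975 m from the base axis. Payload 8.4 kg.
Tool frame: the origin (TCP) lies on the centre line of the jaws, within the pads' length; the fingertips stand ahead of it and the grasp point (between the pads) lies 3 mm ahead of it (tcp_to_tips is the z of the fingertips in the tool frame, in m); z points along the fingers, y is the line along which they close (so a half turn about z gives the same grasp; the last joint's range is limited). The gripper opens to 92 mm and grips with 3 to 60 N. Pads are 20 mm wide; open, the fingers measure 128 mm over their backs; the gripper's body (75 mm by 189 mm) begins 69 mm behind the grasp point.
Start: joints at [-1.133, 0.353, 1.633, -0, 1.155, -0.002], TCP at [0.266, -0.566, 0.204] pointing down, gripper open.
Joint ranges: [-2.63, 2.63], [-0.92, 2.1], [0.06, 2.66], [-1.3, 4.44], [0, 2.69], [-3.02, 3.02]. Speed limits (rad/s): [2.22, 2.22, 2.79, 3.14, 3.14, 3.14].

## Interface

Orientations are given as a 3x3 rotation matrix whose columns are the frame's x, y, z axes.
In Python, from rig import * gives the robot as it stands.
- The arm moves only by the tool apply_moves, never from a script. Its arguments are lists of equal length, an entry for each row: "dp": the shift along the tool's x, y, z in units of 25 mm (1.0 is 25 mm), a list of three; "dr": the turn, a rotation vector about the tool's x, y, z in units of 6 degrees (1.0 is 6 degrees), a list of three; "grip": the finger opening in mm, from 0 to 91.9. In form: {"dp": [[tx, ty, tz], ...], "dr": [[rx, ry, rz], ...], "grip": [grip, ...]}. A call has exactly 5 rows; each row shifts and turns the commanded pose from where the row before left it, along the tool's axes as they then stand; what a row does not reach is not made up. A row lasts 1/12 s, in which the tool goes at most 41.7 mm and 7.16 degrees, less where a joint would pass 70% of its speed; a pose out of reach is approached as far as the arm can. A call is refused whole if a number of a shift passes 1 or a number of a turn 1, either way. A call with a gripper value outside its range is refused whole. The fingers move at their own pace and stop on an object; the grip force is fixed at half the most. Time passes only in rows, so rows that do not move let the fingers close, or fill a call up. It gives the time, the measured TCP pose, the force, the opening and the grip force at its end, in the units of the state.
- observe(): the state, without advancing time (a new reading comes with each control period).
- grab_frame(name): name is "side" or "top" or "wrist"; returns a dict with "frame" (420x560x3 uint8, red, green, blue), "depth" (420x560 float32, m along the optical axis (not along the pixel's ray), 0 where there is no reading), "camera_matrix" (3x3 intrinsics, pixels), "dist" ([k1, k2, p1, p2, k3] as OpenCV has them; the pictures are not rectified), "pose" (4x4, takes a point from camera to world coordinates). Camera axes: x right, y down, z forward; pixel columns grow to the right and rows downward; lengths in m; the calibration is good to about 2 mm. A picture is of the moment at which its call begins.
- close_job(): hands the job in; it is judged then, once.
Trained networks look in a picture, given as the dict that the camera call returned (one of the last four; its "shot" number tells which), for a name from the list of things; names that differ only in an ending like _2 or _b are one class to them, and where a whole thing is asked for, a point or a joint stands for the part that bears it (a point fixed in the world has none). Each returns a list of dicts, best first, with "conf" (0 to 1); they miss things now and then, are a little off and sometimes report something else, mostly with a low value. They report only what shows in the picture. A call takes as long as a camera call. They do not tell look-alikes from the thing itself.
- look_for(label, picture): "centre" ([x, y, z] in m, in the coordinates of the camera as it stood for that picture, good to about 4 mm: the middle of the surface that is visible of it).
- pinpoint(label, picture): "centre" ([x, y, z] in m, in the coordinates of the camera as it stood for that picture, good to about 4 mm: a listed point, or the origin of a listed thing).
The state is a dict: "time": time; "q": joint angles; "qvel": joint speeds; "tau": joint torques, N m; "ee_pos": TCP position; "tool_rot": TCP orientation; "ft_force": force on the tool from outside, world axes, zero at the start; "moment": the same for the moment, N m; "opening": finger opening in m; "finger_force": force on a finger pad.
Only numpy, scipy, OpenCV 4.12 (cv2) and the standard library are available. Lean on these libraries where they do the work, as an engineer would, in place of code of your own. Each camera call takes 0.05 s, during which the arm holds its last target. There are 200 camera calls.

## Task

Take the thicker, longer one of the two lens barrels from the rod rack and lay it gently in the V of the sprung cradle on the jig, centred and either way round, so that it rests on both V faces. Then press it down until the cradle has sunk about 6 mm against its springs, without driving the cradle to its bottom stop, and finish while still holding the barrel pressed down there, bearing on both faces. Leave the thin barrel, bottle, screwdriver and lens cap where they are.

Things in the scene. Friction and masses are not known exactly. Their poses are not given: they have to be found in the camera images.
- barrel: The lens barrel to seat: smooth black cylinder, 40 mm diameter, 120 mm long, about 0.25 kg, rigid, lying level. Origin at its middle, on its axis; its x axis runs along the cylinder, y and z turn with it as it rolls. At the start it lies on one of the rack's two pairs of rods, its axis 52 mm above the table. Both sides of its middle are free for the fingers.
- thin_barrel: The other lens barrel, a bystander: same black look, only 28 mm diameter and 90 mm long. Origin at its middle, on its axis (45 mm above the table); x along the cylinder. It lies on the rack's other pair of rods.
- rack: Grey plastic rack fixed to the table, 160 mm (its x) by 170 mm (its y), plate 10 mm thick; origin under its centre. Two places at y = -45 and +45 mm, each a pair of steel rods along x (8 mm diameter, 20 mm apart, axes 30 mm above the table) between end walls at x = -74 and +74 mm, 37 mm high. Either barrel may lie in either place.
- jig: The jig's dark steel stand, fixed to the table; base plate 170 mm (its x) by 90 mm (its y), 12 mm thick; origin under its centre, z up. Its x axis is the direction of the V groove.
- cradle (a joint): Sink of the aluminium cradle on the jig's stand, straight down, in m: 0 = up (as at the start), 0.012 = bottom stop. Springs hold it up: it starts to sink under about 4 N (the barrel's own weight does not sink it) and then sinks 1 mm for every 1.2 N more.
- seat (a point): Point on the cradle, moving with it, where the middle of the barrel's axis lies when seated and centred; 99 mm above the table with the cradle up, over the jig's origin; axes as the jig's. The 90 degree V opens upward, its vertex line 28 mm below this point. A 26 mm wide beam along x, its top 32 mm below this point, joins the two V pieces.
- face_left: The V face on the jig's +y side: two aluminium pieces sloping 45 degrees, from 28 to 52 mm either way along x; the 56 mm gap between them lets fingers down beside the barrel. Its upper edge is 24 mm out in y and 4 mm below the seat point; nothing of the cradle is higher. Origin midway on the V's vertex line.
- face_right: The V face on the jig's -y side, the mirror image. Same origin.
- bottle: Bystander: small closed white bottle, 48 mm diameter, 110 mm high, standing. Origin under its centre.
- screwdriver: Bystander: screwdriver, 160 mm long, lying across at the far side. Its x axis points along it.
- lens_cap: Bystander: flat round black cap, 52 mm diameter, 12 mm high, lying. Origin under its centre.
Mind the look-alikes: they are no part of the job. What is shaped like the barrel but pink or yellow is not meant.

How it is judged:
By the outcome, as a careful person would: the job done as asked, in the order asked, and still so for the second after the job is handed in, while the arm keeps its last pose, push and grip.
It also fails if it takes over 51 s, if anything falls off the work surface, if the arm or the gripper's body presses on something with over 40 N, if the wrist force passes 120 N, or if a joint passes its speed limit or range.

## Working session

There is one attempt and no reset: what is moved stays moved. The work goes in short steps, Python scripts to look and compute and a tool call to move; the robot and the scene stay as the last step left them, time stands still between calls to the robot, and variables do not carry over. Pictures are saved under pics/ and viewed, at most 10 in all, crops included, and the job is handed in when it is done.

Besides the shell and the picture viewer there is one more tool, called by a JSON object that holds its "method" and its "body". apply_moves: Moves the arm, as the interface text tells. Its arguments: {"type":"object","properties":{"dp":{"type":"array"},"dr":{"type":"array"},"grip":{"type":"array"}},"required":["dp","dr","grip"]}

```bash
mkdir -p pics; cat > h.py <<'E'
from rig import *
import numpy as np, cv2
def w(pic,c):
    P=np.array(pic["pose"]); return P[:3,:3]@np.array(c)+P[:3,3]
def px(pic,p):
    P=np.array(pic["pose"]); c=P[:3,:3].T@(np.array(p)-P[:3,3])
    return cv2.projectPoints(c.reshape(1,3),np.zeros(3),np.zeros(3),np.array(pic["camera_matrix"]),np.array(pic["dist"]))[0].ravel().round()
def cloud(pic):
    K=np.array(pic["camera_matrix"]);d=pic["depth"];H,W=d.shape
    u,v=np.meshgrid(np.arange(W),np.arange(H))
    n=cv2.undistortPoints(np.stack([u,v],-1).reshape(-1,1,2).astype(float),K,np.array(pic["dist"])).reshape(H,W,2)
    c=np.dstack([n*d[...,None],d]); P=np.array(pic["pose"])
    X=c@P[:3,:3].T+P[:3,3]; X[d==0]=np.nan; return X
def save(pic,n,crop=None,s=1):
    f=pic["frame"][...,::-1]
    if crop: f=f[crop[1]:crop[3],crop[0]:crop[2]]
    cv2.imwrite("pics/"+n,cv2.resize(f,None,fx=s,fy=s,interpolation=cv2.INTER_CUBIC))
E
python3 - <<'E'
from h import *
np.set_printoptions(precision=4,suppress=True)
for n in ["top","side"]:
    p=grab_frame(n); save(p,n+"0.png")
    for l in ["barrel","thin_barrel","rack","jig","seat"]:
        for r in pinpoint(l,p)[:3]:
            x=w(p,r["centre"]); print(n,l,round(r["conf"],2),x,px(p,x))
s=observe();print(s["time"],s["ee_pos"],s["tool_rot"],s["ft_force"])
E
```

```text
top barrel 0.86 [0.3701 0.2134 0.0207] [177. 305.]
top barrel 0.82 [0.5518 0.0218 0.0223] [259. 225.]
top barrel 0.74 [0.5525 0.1916 0.0528] [184. 225.]
top thin_barrel 0.64 [0.592  0.268  0.0479] [151. 209.]
top rack 0.88 [0.573  0.2321 0.0002] [172. 218.]
top jig 0.88 [ 0.5224 -0.1643 -0.0021] [338. 236.]
top seat 0.88 [ 0.5293 -0.162   0.1032] [343. 231.]
side barrel 0.93 [0.5547 0.1899 0.0505] [263. 288.]
side barrel 0.74 [0.3681 0.2114 0.0212] [354. 316.]
side barrel 0.73 [0.5517 0.0142 0.0182] [278. 235.]
side thin_barrel 0.83 [0.5927 0.27   0.0489] [236. 319.]
side thin_barrel 0.33 [0.5737 0.2276 0.0023] [251. 315.]
side rack 0.72 [0.5719 0.2297 0.0005] [252. 317.]
side jig 0.66 [ 0.5294 -0.1663  0.0007] [298. 189.]
side seat 0.77 [ 0.5259 -0.1634  0.0968] [300. 161.]
0.6 [ 0.2661 -0.5655  0.204 ] [[ 0.9048  0.4258  0.    ]
 [ 0.4258 -0.9048 -0.0001]
 [ 0.      0.0001 -1.    ]] [0.6152 0.8883 1.1556]
```

View pics/top0.png

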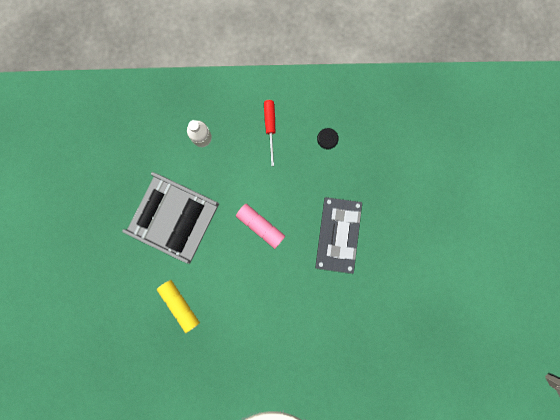

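View pics/side0.png

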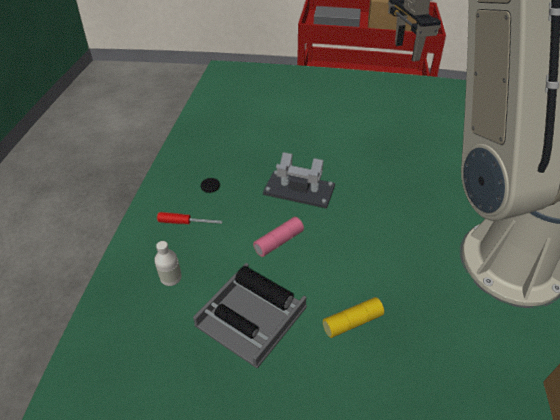

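The top view shows four candidates:
- Black thick barrel, about (185,225).
- Black thin barrel, about (151,209).
- Pink look-alike, (260,226).
- Yellow look-alike, (177,306).

By the description I choose the thick black one at (185,225). The jig is at (340,235). Next I'll measure the directions and check the choice in a crop.

```bash
python3 - <<'E'
from h import *
np.set_printoptions(precision=4,suppress=True)
def fit(S,n):
    S=S[:,:2].astype(np.float32); r=cv2.minAreaRect(S*1000); b=cv2.boxPoints(r)
    e=[b[1]-b[0],b[2]-b[1]]; L=max(e,key=np.linalg.norm); a=np.degrees(np.arctan(L[1]/L[0]))
    print(n,len(S),"c",np.array(r[0]),"size",r[1],"axis deg",a)
p=grab_frame("top"); save(p,"crop0.png",(110,160,380,290),2.9)
X=cloud(p)
R=lambda c,r:np.hypot(X[...,0]-c[0],X[...,1]-c[1])<r
dark=p["frame"].max(2)<60
for n,m in [("thick",R((.553,.191),.08)&dark&(X[...,2]>.045)),("thin",R((.592,.268),.06)&dark&(X[...,2]>.04)),("jigbase",R((.525,-.163),.12)&(X[...,2]>.007)),("cradle",R((.525,-.163),.08)&(X[...,2]>.06))]:
    fit(X[m],n); print(np.percentile(X[m][:,2],[5,50,95]))
E
```

```text
thick 804 c [565.619  216.7915] size (101.14629364013672, 116.74803924560547) axis deg -25.366335
[0.0532 0.0682 0.0733]
thin 341 c [591.3411 268.5424] size (24.206256866455078, 87.53385925292969) axis deg -26.60248
[0.0484 0.056  0.0603]
jigbase 2760 c [ 520.3818 -195.2127] size (153.27093505859375, 170.3134307861328) axis deg -8.880771
[0.0095 0.0141 0.0918]
cradle 958 c [ 525.1622 -164.6044] size (62.639976501464844, 107.96371459960938) axis deg -8.933241
[0.0652 0.0789 0.0943]
```

View pics/crop0.png

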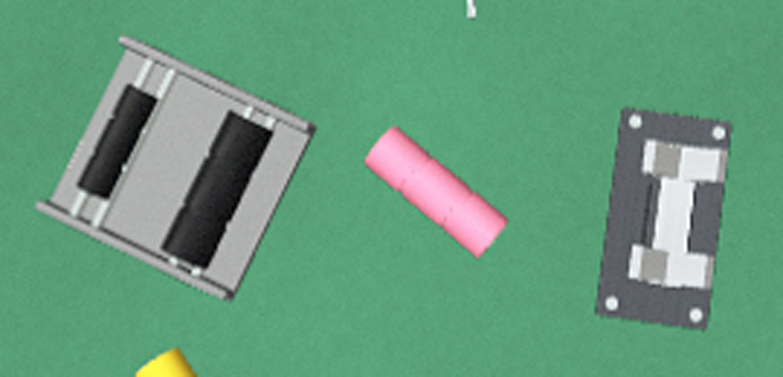

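The crop confirms it: the thick barrel is at crop (215,190), clearly wider and longer than the thin one at (118,140). Its axis is about -26° and the jig's about -8°. I'll turn first, then travel across.

{"method": "apply_moves", "body": {"dp": [[0, 0, 0], [0, 0, 0], [0, 0, 0], [0, 0, 0], [0, 0, 0]], "dr": [[0, 0, 0.85], [0, 0, 0.85], [0, 0, 0.85], [0, 0, 0.85], [0, 0, 0.85]], "grip": [90, 90, 90, 90, 90]}}

```text
time: 1.07
ee_pos: [0.2661, -0.5655, 0.204]
tool_rot: [[1.0, -0.01, 0.0], [-0.01, -1.0, -0.0], [0.0, 0.0, -1.0]]
ft_force: [-0.6, 0.1, 0.4]
opening: 0.0899
finger_force: 0.0
```

{"method": "apply_moves", "body": {"dp": [[0, 0, 0], [0, 0, 0], [0, 0, 0], [0, 0, 0], [0, 0, 0]], "dr": [[0, 0, 0.85], [0, 0, 0.85], [0, 0, 0.85], [0, 0, 0.85], [0, 0, 0.85]], "grip": [90, 90, 90, 90, 90]}}

```text
time: 1.48
ee_pos: [0.2661, -0.5655, 0.204]
tool_rot: [[0.898, -0.439, 0.0], [-0.439, -0.898, 0.0], [-0.0, -0.0, -1.0]]
ft_force: [-0.3, -0.1, -0.2]
opening: 0.0898
finger_force: 0.0
```

{"method": "apply_moves", "body": {"dp": [[-0.1, -1, 0], [-0.1, -1, 0], [-0.1, -1, 0], [-0.1, -1, 0], [-0.1, -1, 0]], "dr": [[0, 0, 0], [0, 0, 0], [0, 0, 0], [0, 0, 0], [0, 0, 0]], "grip": [90, 90, 90, 90, 90]}}

```text
time: 1.9
ee_pos: [0.3095, -0.4465, 0.204]
tool_rot: [[0.9, -0.436, 0.0], [-0.436, -0.9, -0.0], [0.0, 0.0, -1.0]]
ft_force: [0.8, 0.0, 0.6]
opening: 0.0902
finger_force: 0.0
```

{"method": "apply_moves", "body": {"dp": [[-0.1, -1, 0], [-0.1, -1, 0], [-0.1, -1, 0], [-0.1, -1, 0], [-0.1, -1, 0]], "dr": [[0, 0, 0], [0, 0, 0], [0, 0, 0], [0, 0, 0], [0, 0, 0]], "grip": [90, 90, 90, 90, 90]}}

```text
time: 2.32
ee_pos: [0.3527, -0.3285, 0.2041]
tool_rot: [[0.9, -0.435, 0.0], [-0.435, -0.9, -0.0], [0.0, 0.0, -1.0]]
ft_force: [0.2, 0.1, 0.1]
opening: 0.0894
finger_force: 0.0
```

{"method": "apply_moves", "body": {"dp": [[-0.1, -1, 0], [-0.1, -1, 0], [-0.1, -1, 0], [-0.1, -1, 0], [-0.1, -1, 0]], "dr": [[0, 0, 0], [0, 0, 0], [0, 0, 0], [0, 0, 0], [0, 0, 0]], "grip": [90, 90, 90, 90, 90]}}

```text
time: 2.73
ee_pos: [0.3959, -0.2105, 0.2042]
tool_rot: [[0.9, -0.435, 0.0], [-0.435, -0.9, -0.0], [0.001, 0.0, -1.0]]
ft_force: [0.5, -0.4, 0.4]
opening: 0.0897
finger_force: 0.0
```

{"method": "apply_moves", "body": {"dp": [[-0.1, -1, 0], [-0.1, -1, 0], [-0.1, -1, 0], [-0.1, -1, 0], [-0.1, -1, 0]], "dr": [[0, 0, 0], [0, 0, 0], [0, 0, 0], [0, 0, 0], [0, 0, 0]], "grip": [90, 90, 90, 90, 90]}}

```text
time: 3.15
ee_pos: [0.439, -0.0924, 0.2042]
tool_rot: [[0.9, -0.435, 0.0], [-0.435, -0.9, -0.0], [0.0, -0.0, -1.0]]
ft_force: [-0.7, -0.3, -0.5]
opening: 0.09
finger_force: 0.0
```

{"method": "apply_moves", "body": {"dp": [[-0.1, -1, 0], [-0.1, -1, 0], [-0.1, -1, 0], [-0.1, -1, 0], [-0.1, -1, 0]], "dr": [[0, 0, 0], [0, 0, 0], [0, 0, 0], [0, 0, 0], [0, 0, 0]], "grip": [90, 90, 90, 90, 90]}}

```text
time: 3.57
ee_pos: [0.4822, 0.0257, 0.2042]
tool_rot: [[0.9, -0.435, 0.001], [-0.435, -0.9, 0.0], [0.0, -0.0, -1.0]]
ft_force: [-0.1, -1.0, 0.6]
opening: 0.0897
finger_force: 0.0
```

{"method": "apply_moves", "body": {"dp": [[0, -1, 0], [0, -1, 0], [0, -1, 0], [0, -1, 0], [0, -1, 0]], "dr": [[0, 0, 0], [0, 0, 0], [0, 0, 0], [0, 0, 0], [0, 0, 0]], "grip": [90, 90, 90, 90, 90]}}

```text
time: 3.98
ee_pos: [0.5367, 0.1382, 0.2041]
tool_rot: [[0.9, -0.435, 0.0], [-0.435, -0.9, 0.0], [0.0, -0.0, -1.0]]
ft_force: [0.4, 0.6, 0.6]
opening: 0.0904
finger_force: 0.0
```

{"method": "apply_moves", "body": {"dp": [[0, -1, 0], [0, -1, 0], [0, 0, 0], [0, 0, 0], [0, 0, 0]], "dr": [[0, 0, 0], [0, 0, 0], [0, 0, 0], [0, 0, 0], [0, 0, 0]], "grip": [90, 90, 90, 90, 90]}}

```text
time: 4.4
ee_pos: [0.5575, 0.1815, 0.2038]
tool_rot: [[0.9, -0.435, -0.001], [-0.435, -0.9, -0.001], [-0.0, 0.001, -1.0]]
ft_force: [-0.5, -0.8, -0.1]
opening: 0.09
finger_force: 0.0
```

```bash
python3 - <<'E'
from h import *
np.set_printoptions(precision=4,suppress=True)
p=grab_frame("wrist"); save(p,"wrist1.png"); X=cloud(p)
s=observe(); e=s["ee_pos"]; R=np.array(s["tool_rot"])
print(e,[k for k in globals() if 'tip' in k.lower()])
for r in pinpoint("barrel",p)[:3]: print(r["conf"],w(p,r["centre"]),px(p,w(p,r["centre"])))
m=(p["frame"].max(2)<70)&(np.hypot(X[...,0]-.553,X[...,1]-.191)<.075)&(X[...,2]>.055)&(X[...,2]<.08)
n,lab,st,_=cv2.connectedComponentsWithStats(m.astype(np.uint8)); k=1+np.argmax(st[1:,4]); S=X[lab==k]
t=(S-e)@R; r=cv2.minAreaRect((t[:,:2]*1000).astype(np.float32)); print("tool frame",len(t),r, S.mean(0), np.percentile(S[:,2],98))
c=S[:,:2]-S[:,:2].mean(0); v=np.linalg.svd(c,full_matrices=False)[2][0]; print(np.degrees(np.arctan(v[1]/v[0])))
E
```

```text
[0.5575 0.1812 0.2039] ['tcp_to_tips']
0.87 [0.5545 0.014  0.0203] [417. 129.]
0.83 [0.5526 0.1901 0.0507] [277. 203.]
0.69 [0.3681 0.2181 0.0156] [318. 324.]
tool frame 3938 ((-5.941688537597656, -4.905031204223633), (119.15026092529297, 38.70901107788086), 1.1630136966705322) [0.5567 0.1872 0.0684] 0.07313753346778872
-26.693079119361425
```

View pics/wrist1.png

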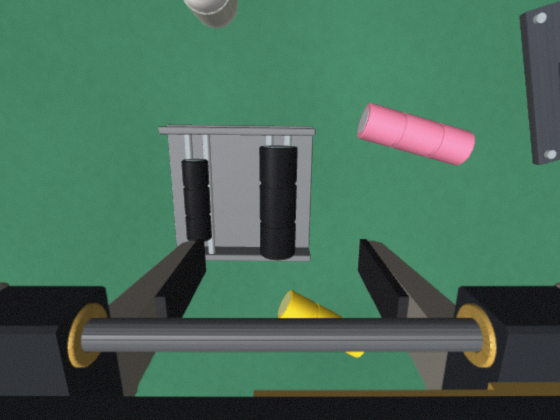

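The wrist view shows the thick barrel at (278,200), the thin one at (196,200), and free space on both sides of the thick one. It sits about (-7, -5.5) mm off in the tool frame and needs a turn of about +1°.

{"method": "apply_moves", "body": {"dp": [[-0.28, -0.22, 0], [0, 0, 0.8], [0, 0, 1], [0, 0, 1], [0, 0, 0.8]], "dr": [[0, 0, 0.18], [0, 0, 0], [0, 0, 0], [0, 0, 0], [0, 0, 0]], "grip": [72, 72, 72, 72, 72]}}

```text
time: 4.92
ee_pos: [0.5534, 0.1888, 0.1128]
tool_rot: [[0.891, -0.453, -0.0], [-0.453, -0.891, -0.0], [-0.0, 0.0, -1.0]]
ft_force: [0.7, -0.7, 0.5]
opening: 0.0719
finger_force: 0.0
```

```bash
python3 - <<'E'
from h import *
np.set_printoptions(precision=4,suppress=True)
p=grab_frame("wrist"); save(p,"wrist2.png"); X=cloud(p)
s=observe(); e=s["ee_pos"]; R=np.array(s["tool_rot"]); print(e,tcp_to_tips)
for r in pinpoint("barrel",p)[:3]: x=w(p,r["centre"]); print(r["conf"],x,(x-e)@R)
m=(p["frame"].max(2)<70)&(np.hypot(X[...,0]-.553,X[...,1]-.191)<.075)&(X[...,2]>.055)&(X[...,2]<.08)
n,lab,st,_=cv2.connectedComponentsWithStats(m.astype(np.uint8)); k=1+np.argmax(st[1:,4]); S=X[lab==k]
t=(S-e)@R; r=cv2.minAreaRect((t[:,:2]*1000).astype(np.float32)); print("tool",len(t),r)
E
```

```text
[0.5513 0.1881 0.1093] 0.022
0.82 [0.3711 0.2141 0.0188] [-0.1721  0.0581  0.0914]
0.71 [0.5535 0.0194 0.0227] [0.0787 0.149  0.0869]
0.63 [0.551  0.1896 0.055 ] [-0.0008 -0.0015  0.0543]
tool 7165 ((2.865856170654297, -1.9395503997802734), (38.794559478759766, 118.63350677490234), 89.44866943359375)
```

View pics/wrist2.png

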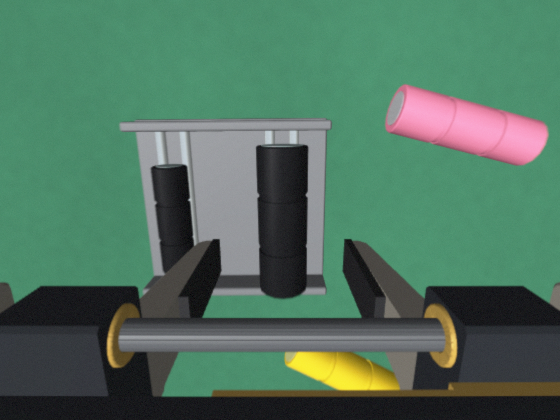

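The view shows the barrel at (282,220) between the open fingers, with the thin barrel at (173,220) clear of the left finger. Descending to grip.

{"method": "apply_moves", "body": {"dp": [[0.06, -0.07, 0.5], [0, 0, 0.6], [0, 0, 0.6], [0, 0, 0.47], [0, 0, 0]], "dr": [[0, 0, 0], [0, 0, 0], [0, 0, 0], [0, 0, 0], [0, 0, 0]], "grip": [72, 72, 72, 72, 72]}}

```text
time: 5.43
ee_pos: [0.5555, 0.1903, 0.0583]
tool_rot: [[0.892, -0.452, -0.002], [-0.452, -0.892, -0.001], [-0.001, 0.001, -1.0]]
ft_force: [-0.2, -1.0, -0.0]
opening: 0.0721
finger_force: 0.0
```

{"method": "apply_moves", "body": {"dp": [[0, 0, 0], [0, 0, 0], [0, 0, 0], [0, 0, 0], [0, 0, 0]], "dr": [[0, 0, 0], [0, 0, 0], [0, 0, 0], [0, 0, 0], [0, 0, 0]], "grip": [60, 50, 44, 36, 30]}}

```text
time: 5.85
ee_pos: [0.5567, 0.191, 0.0604]
tool_rot: [[0.892, -0.452, 0.001], [-0.452, -0.892, 0.0], [0.001, -0.001, -1.0]]
ft_force: [-0.4, -0.0, -0.4]
opening: 0.0408
finger_force: 0.0
```

{"method": "apply_moves", "body": {"dp": [[0, 0, 0], [0, 0, 0], [0, 0, 0], [0, 0, 0], [0, 0, 0]], "dr": [[0, 0, 0], [0, 0, 0], [0, 0, 0], [0, 0, 0], [0, 0, 0]], "grip": [30, 30, 30, 30, 30]}}

```text
time: 6.27
ee_pos: [0.5562, 0.1908, 0.0597]
tool_rot: [[0.892, -0.452, -0.0], [-0.452, -0.892, 0.0], [-0.0, 0.0, -1.0]]
ft_force: [-0.2, 0.1, 0.4]
opening: 0.0299
finger_force: 0.0
```

```bash
python3 - <<'E'
from h import *
np.set_printoptions(precision=4,suppress=True)
a=grab_frame("wrist"); b=grab_frame("side")
f=np.vstack([a["frame"][100:400],b["frame"][220:390]])[...,::-1]; cv2.imwrite("pics/chk3.png",f)
s=observe(); print({k:s[k] for k in ["ee_pos","opening","finger_force","ft_force","q"]})
for p in (a,b):
  for r in pinpoint("barrel",p)[:3]: print(r["conf"],w(p,r["centre"]))
E
```

```text
{'ee_pos': array([0.5563, 0.1908, 0.0597]), 'opening': 0.029811778086382596, 'finger_force': 0.0, 'ft_force': array([-0.3856, -0.2754, -0.2295]), 'q': array([0.3279, 0.4684, 1.8262, 0.    , 0.847 , 2.3679])}
0.89 [0.554  0.0173 0.0199]
0.72 [0.5533 0.1863 0.0556]
0.93 [0.3681 0.212  0.0211]
0.82 [0.5543 0.1872 0.0538]
0.7 [ 0.5243 -0.1636 -0.0013]
```

View pics/chk3.png

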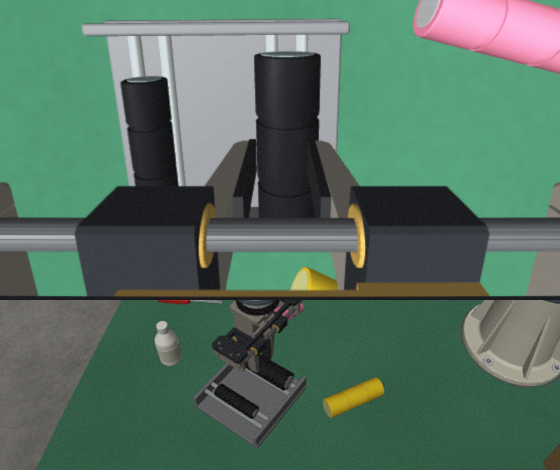

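The upper part (wrist) shows the pads at about (245,180) and (318,180) straddling the barrel, but the reading says 30 mm and no force. I'll check with depth where the pads really are.

```bash
python3 - <<'E'
from h import *
np.set_printoptions(precision=1,suppress=True,linewidth=150)
p=grab_frame("wrist"); X=cloud(p); s=observe(); e=np.array(s["ee_pos"]); R=np.array(s["tool_rot"])
T=(X-e)@R*1000
for v in (245,265,285,300,310):
    print(v,[(u,T[v,u].round(0).tolist(),int(p["frame"][v,u].max())) for u in range(235,335,9)])
print(tcp_to_tips)
E
```

```text
245 [(235, [11.0, -26.0, -20.0], 83), (244, [11.0, -22.0, -18.0], 83), (253, [12.0, -16.0, -22.0], 25), (262, [5.0, -13.0, -4.0], 38), (271, [8.0, -7.0, -10.0], 48), (280, [8.0, -2.0, -11.0], 44), (289, [9.0, 4.0, -13.0], 41), (298, [8.0, 9.0, -11.0], 41), (307, [7.0, 14.0, -9.0], 33), (316, [12.0, 18.0, -22.0], 52), (325, [11.0, 23.0, -20.0], 84), (334, [-16.0, 40.0, 48.0], 175)]
265 [(235, [12.0, -23.0, -46.0], 85), (244, [12.0, -18.0, -47.0], 27), (253, [5.0, -16.0, -31.0], 28), (262, [-8.0, -13.0, -4.0], 38), (271, [-6.0, -7.0, -10.0], 52), (280, [-5.0, -2.0, -11.0], 47), (289, [-4.0, 4.0, -12.0], 42), (298, [-4.0, 9.0, -12.0], 40), (307, [-5.0, 14.0, -11.0], 36), (316, [12.0, 15.0, -47.0], 26), (325, [12.0, 20.0, -47.0], 84), (334, [11.0, 24.0, -46.0], 84)]
285 [(235, [13.0, -20.0, -67.0], 78), (244, [12.0, -16.0, -66.0], 25), (253, [-6.0, -16.0, -32.0], 49), (262, [-24.0, -13.0, -1.0], 35), (271, [-19.0, -7.0, -10.0], 45), (280, [-17.0, -2.0, -12.0], 44), (289, [-17.0, 4.0, -12.0], 42), (298, [-18.0, 9.0, -11.0], 37), (307, [-19.0, 15.0, -9.0], 29), (316, [8.0, 14.0, -59.0], 39
[... 158 characters left out ...]
49.0], 172), (262, [-33.0, -13.0, -3.0], 41), (271, [-29.0, -7.0, -9.0], 46), (280, [-28.0, -2.0, -11.0], 40), (289, [-27.0, 4.0, -14.0], 42), (298, [-28.0, 9.0, -11.0], 38), (307, [-30.0, 15.0, -8.0], 23), (316, [1.0, 14.0, -59.0], 38), (325, [11.0, 16.0, -75.0], 70), (334, [12.0, 19.0, -77.0], 83)]
310 [(235, [6.0, -19.0, -75.0], 72), (244, [4.0, -16.0, -72.0], 28), (253, [-70.0, -24.0, 43.0], 74), (262, [-40.0, -13.0, -3.0], 40), (271, [-35.0, -7.0, -11.0], 44), (280, [-35.0, -2.0, -11.0], 41), (289, [-34.0, 4.0, -13.0], 44), (298, [-35.0, 9.0, -11.0], 36), (307, [-37.0, 15.0, -8.0], 21), (316, [-2.0, 14.0, -62.0], 40), (325, [6.0, 16.0, -74.0], 70), (334, [11.0, 18.0, -82.0], 133)]
0.022
```

```bash
python3 - <<'E'
from h import *
np.set_printoptions(precision=1,suppress=True,linewidth=150)
p=grab_frame("wrist"); X=cloud(p); s=observe(); e=np.array(s["ee_pos"]); R=np.array(s["tool_rot"])
T=(X-e)@R*1000
for v in range(205,300,6):
    print(v,[(u,T[v,u].round(0).tolist()) for u in (229,235,241,247,316,322,328,334)])
P=np.array(p["pose"]); print("cam in tool",(P[:3,3]-e)@R*1000, (R.T@P[:3,:3])[:,2]*100)
t=grab_frame("top"); side=grab_frame("side")
m=cloud(side); d=np.hypot(m[...,0]-e[0],m[...,1]-e[1])<.05
z=m[d]; print(len(z)); 
for n,pp in(("top",t),("side",side)):
  print(n,px(pp,e),px(pp,e+R@[0,0,.022]),px(pp,e-R@[0,0,.07]))
save(side,"side4.png",(190,260,330,370),5.5)
E
```

```text
205 [(229, [17.0, -41.0, 48.0]), (235, [16.0, -36.0, 49.0]), (241, [16.0, -32.0, 49.0]), (247, [17.0, -27.0, 48.0]), (316, [30.0, 20.0, -3.0]), (322, [17.0, 30.0, 49.0]), (328, [16.0, 34.0, 49.0]), (334, [17.0, 39.0, 49.0])]
211 [(229, [12.0, -41.0, 50.0]), (235, [12.0, -36.0, 50.0]), (241, [12.0, -32.0, 49.0]), (247, [12.0, -27.0, 49.0]), (316, [26.0, 20.0, -2.0]), (322, [12.0, 30.0, 49.0]), (328, [12.0, 35.0, 49.0]), (334, [12.0, 39.0, 49.0])]
217 [(229, [7.0, -41.0, 48.0]), (235, [7.0, -37.0, 50.0]), (241, [7.0, -32.0, 49.0]), (247, [7.0, -27.0, 49.0]), (316, [21.0, 20.0, 2.0]), (322, [7.0, 30.0, 50.0]), (328, [7.0, 35.0, 48.0]), (334, [7.0, 39.0, 48.0])]
223 [(229, [2.0, -41.0, 49.0]), (235, [2.0, -37.0, 49.0]), (241, [2.0, -32.0, 49.0]), (247, [2.0, -27.0, 48.0]), (316, [18.0, 20.0, -0.0]), (322, [2.0, 30.0, 48.0]), (328, [2.0, 35.0, 49.0]), (334, [2.0, 40.0, 48.0])]
229 [(229, [-3.0, -42.0, 49.0]), (235, [-3.0, -37.0, 49.0]), (241, [-3.0, -32.0, 50.0]), (247, [-3.0, -28.0, 49.0]), (316, [15.0, 20.0, -3.0]), (322, [-2.0, 30.0, 48.0]), (328, [-3.0, 35.0, 50.0]), (334, [-3.0, 40.0
[... 1999 characters left out ...]
4.0, -59.0]), (322, [12.0, 16.0, -64.0]), (328, [12.0, 18.0, -65.0]), (334, [12.0, 21.0, -64.0])]
289 [(229, [13.0, -22.0, -70.0]), (235, [11.0, -20.0, -68.0]), (241, [11.0, -17.0, -68.0]), (247, [7.0, -16.0, -60.0]), (316, [6.0, 14.0, -59.0]), (322, [12.0, 16.0, -68.0]), (328, [12.0, 18.0, -69.0]), (334, [13.0, 20.0, -70.0])]
295 [(229, [13.0, -21.0, -75.0]), (235, [12.0, -19.0, -73.0]), (241, [11.0, -17.0, -72.0]), (247, [4.0, -16.0, -60.0]), (316, [4.0, 14.0, -60.0]), (322, [12.0, 15.0, -73.0]), (328, [12.0, 17.0, -74.0]), (334, [13.0, 19.0, -75.0])]
cam in tool [  75.5   -0.7 -181.5] [-26.2  -0.   96.5]
7265
top [183. 223.] [185. 224.] [176. 221.]
side [262. 285.] [262. 292.] [261. 263.]
```

View pics/side4.png

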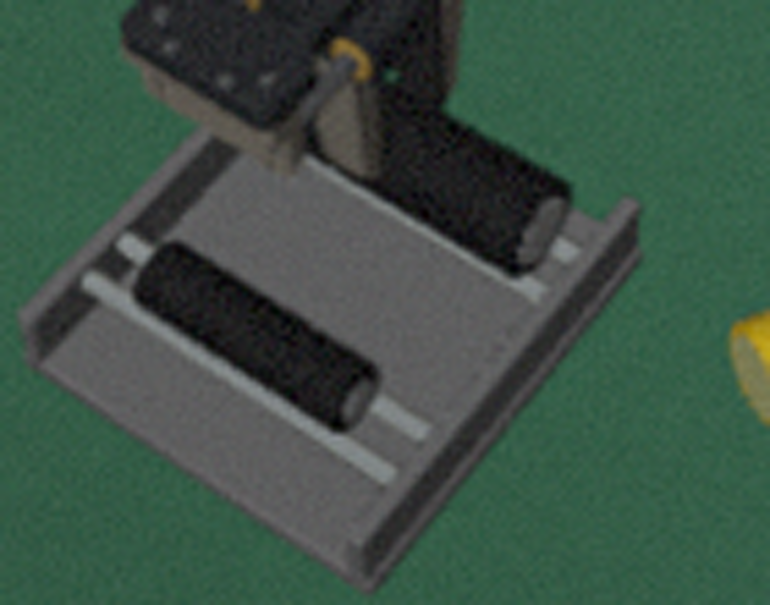

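```bash
python3 - <<'E'
from h import *
np.set_printoptions(precision=1,suppress=True,linewidth=150)
side=grab_frame("side"); s=observe(); e=np.array(s["ee_pos"]); R=np.array(s["tool_rot"])
for z in (-.03,-.01,.0,.022):
  print(z,[((px(side,e+R@[x,y,z])-[190,260])*5.5).tolist() for x,y in ((-.011,-.015),(-.011,-.027),(.011,-.027))])
M=(cloud(side)-e)@R*1000
for cx,cy in((345,140),(350,165),(365,150),(365,170),(280,150),(290,165),(330,110)):
  print((cx,cy),M[int(260+cy/5.5),int(190+cx/5.5)])
E
```

```text
-0.03 [[390.5, 132.0], [368.5, 154.0], [319.0, 126.5]]
-0.01 [[396.0, 165.0], [374.0, 187.0], [324.5, 159.5]]
0.0 [[396.0, 181.5], [374.0, 203.5], [324.5, 176.0]]
0.022 [[396.0, 214.5], [374.0, 236.5], [330.0, 209.0]]
(345, 140) [  0.6 -28.4 -32.1]
(350, 165) [ -0.1 -27.6 -15.3]
(365, 150) [ -8.3 -27.5 -31.8]
(365, 170) [ -8.1 -27.9 -22.3]
(280, 150) [ -23.2  -85.7 -108.9]
(290, 165) [ -28.1  -86.7 -105.4]
(330, 110) [  3.5 -29.7 -47. ]
```

The side camera agrees with the wrist camera. The real fingertips are about 33 mm higher than the reported TCP implies (tips at z≈0.070), so the fingers closed just above the barrel without touching it. I'll open and go about 37 mm deeper, going by the measured tips.

{"method": "apply_moves", "body": {"dp": [[0, 0, 0], [0, 0.1, 0], [0, 0, 0], [0, 0, 0], [0, 0, 0]], "dr": [[0, 0, 0], [0, 0, 0], [0, 0, 0], [0, 0, 0], [0, 0, 0]], "grip": [68, 68, 68, 68, 68]}}

```text
time: 7.13
ee_pos: [0.5552, 0.1885, 0.0598]
tool_rot: [[0.892, -0.452, 0.0], [-0.452, -0.892, 0.0], [0.0, -0.0, -1.0]]
ft_force: [-0.1, 1.0, -1.1]
opening: 0.0614
finger_force: 0.0
```

{"method": "apply_moves", "body": {"dp": [[0, 0, 0.2], [0, 0, 0.4], [0, 0, 0.4], [0, 0, 0], [0, 0, 0]], "dr": [[0, 0, 0], [0, 0, 0], [0, 0, 0], [0, 0, 0], [0, 0, 0]], "grip": [68, 68, 68, 68, 68]}}

```text
time: 7.55
ee_pos: [0.5542, 0.1883, 0.0334]
tool_rot: [[0.892, -0.452, -0.002], [-0.452, -0.892, -0.001], [-0.002, 0.002, -1.0]]
ft_force: [0.0, -0.4, -0.1]
opening: 0.0677
finger_force: 0.0
```

```bash
cat > tip.py <<'E'
from h import *
np.set_printoptions(precision=1,suppress=True,linewidth=150)
def tips():
    p=grab_frame("wrist"); s=observe(); e=np.array(s["ee_pos"]); R=np.array(s["tool_rot"]); T=(cloud(p)-e)@R*1000
    H=s["opening"]*500
    for sg in (-1,1):
        m=(abs(T[...,0]-11)<4)&(sg*T[...,1]>H+1)&(sg*T[...,1]<H+12)&(T[...,2]>-60)&(T[...,2]<25)&(p["frame"].min(2)>40)
        q=T[m]; print(sg,len(q),"tip z",np.percentile(q[:,2],[90,97,99.5]) if len(q) else None)
    return p,s,e,R,T
E
python3 - <<'E'
from tip import *
p,s,e,R,T=tips(); print(e*1000,s["opening"],s["ft_force"])
for r in pinpoint("barrel",p)[:3]: print(r["conf"],(w(p,r["centre"])-e)@R*1000)
E
```

```text
-1 779 tip z [23.5 24.  24.3]
1 729 tip z [-11.2  23.6  24.3]
[554.7 188.5  34. ] 0.06819890840915793 [ 0.   0.4 -0.7]
0.94 [ 75.  154.5  11.4]
0.62 [ -0.9   0.6 -17.2]
```

{"method": "apply_moves", "body": {"dp": [[0, 0, 0.25], [0, 0, 0.22], [0, 0, 0], [0, 0, 0], [0, 0, 0]], "dr": [[0, 0, 0], [0, 0, 0], [0, 0, 0], [0, 0, 0], [0, 0, 0]], "grip": [68, 68, 68, 60, 50]}}

```text
time: 8.07
ee_pos: [0.5551, 0.1886, 0.0229]
tool_rot: [[0.892, -0.452, -0.0], [-0.452, -0.892, -0.0], [-0.0, 0.0, -1.0]]
ft_force: [-0.6, -0.4, -0.4]
opening: 0.0568
finger_force: 0.0
```

{"method": "apply_moves", "body": {"dp": [[0, 0, 0], [0, 0, 0], [0, 0, 0], [0, 0, 0], [0, 0, 0]], "dr": [[0, 0, 0], [0, 0, 0], [0, 0, 0], [0, 0, 0], [0, 0, 0]], "grip": [44, 36, 30, 30, 30]}}

```text
time: 8.48
ee_pos: [0.5547, 0.1876, 0.0232]
tool_rot: [[0.892, -0.452, -0.001], [-0.452, -0.892, -0.001], [-0.0, 0.002, -1.0]]
ft_force: [-1.5, -5.8, 2.7]
opening: 0.0393
finger_force: 30.0
```

{"method": "apply_moves", "body": {"dp": [[0, 0, 0], [0, 0, 0], [0, 0, 0], [0, 0, 0], [0, 0, 0]], "dr": [[0, 0, 0], [0, 0, 0], [0, 0, 0], [0, 0, 0], [0, 0, 0]], "grip": [30, 30, 30, 30, 30]}}

```text
time: 8.9
ee_pos: [0.5547, 0.1876, 0.0232]
tool_rot: [[0.892, -0.452, -0.001], [-0.452, -0.892, -0.001], [-0.0, 0.002, -1.0]]
ft_force: [-2.2, -5.2, 3.7]
opening: 0.0391
finger_force: 30.0
```

Gripped: opening 39 mm, 30 N. Lifting, and measuring the jig direction from above while the view is free.

{"method": "apply_moves", "body": {"dp": [[0, 0, -0.2], [0, 0, -0.6], [0, 0, -1], [0, 0, -1], [0, 0, -1]], "dr": [[0, 0, 0], [0, 0, 0], [0, 0, 0], [0, 0, 0], [0, 0, 0]], "grip": [30, 30, 30, 30, 30]}}

```text
time: 9.32
ee_pos: [0.5547, 0.1886, 0.119]
tool_rot: [[0.892, -0.452, -0.001], [-0.452, -0.892, 0.0], [-0.001, 0.0, -1.0]]
ft_force: [0.5, 0.2, -1.4]
opening: 0.0393
finger_force: 30.0
```

```bash
python3 - <<'E'
from tip import *
s=observe(); print(s["ee_pos"]*1000,s["opening"],s["finger_force"],s["ft_force"])
for cam in ("top","side"):
    p=grab_frame(cam); X=cloud(p)
    near=(np.hypot(X[...,0]-.525,X[...,1]+.163)<.1)
    f=p["frame"].astype(int); nongreen=(f[...,1]-np.maximum(f[...,0],f[...,2])<12)
    for n,m in (("base",near&nongreen&(X[...,2]>.005)&(X[...,2]<.02)),("all>5mm",near&nongreen&(X[...,2]>.005)),("cradle",near&(X[...,2]>.075))):
        k,lab,st,_=cv2.connectedComponentsWithStats(cv2.dilate(m.astype(np.uint8),np.ones((3,3))))
        m&=lab==1+np.argmax(st[1:,4]) if n!="cradle" else True
        r=cv2.minAreaRect((X[m][:,:2]*1000).astype(np.float32)); print(cam,n,m.sum(),np.array(r[0]),np.array(r[1]),r[2],X[m][:,2].max()*1000)
    r=pinpoint("seat",p)[0]; print(r["conf"],w(p,r["centre"])*1000)
E
```

```text
[554.7 188.6 119. ] 0.03933926791578813 29.995934665203094 [ 0.5  0.2 -1.4]
top base 1439 [ 525.8 -163.9] [ 89.6 168.7] 81.0526123046875 19.783432633300848
top all>5mm 2733 [ 525.8 -164.1] [ 90.1 168.6] 80.8864517211914 98.06112593575233
top cradle 559 [ 525.  -164.4] [ 62.7 104.1] 80.94976806640625 98.06112593575233
0.66 [ 527.4 -161.3   99.6]
side base 592 [ 478.7 -154.6] [94.7 71.8] 80.65106201171875 19.807336375268658
side all>5mm 1565 [ 511.2 -160. ] [ 94.7 137.6] 80.65106201171875 95.70884362050403
side cradle 332 [ 527.9 -160.6] [ 60.  105.3] 81.98947143554688 95.70884362050403
0.95 [ 525.3 -164.3   98.2]
```

{"method": "apply_moves", "body": {"dp": [[0, 0, 0], [0, 0, 0], [0, 0, 0], [0, 0, 0], [0, 0, 0]], "dr": [[0, 0, -0.6], [0, 0, -0.6], [0, 0, -0.6], [0, 0, -0.6], [0, 0, -0.6]], "grip": [30, 30, 30, 30, 30]}}

```text
time: 9.93
ee_pos: [0.5538, 0.1882, 0.1159]
tool_rot: [[0.988, -0.151, -0.003], [-0.151, -0.988, -0.001], [-0.003, 0.001, -1.0]]
ft_force: [0.5, 0.0, -3.3]
opening: 0.0394
finger_force: 30.0
```

{"method": "apply_moves", "body": {"dp": [[0, 0.4, 0], [0.1, 0.8, 0], [0.1, 0.8, 0], [0.1, 0.8, 0], [0.1, 0.8, 0]], "dr": [[0, 0, 0], [0, 0, 0], [0, 0, 0], [0, 0, 0], [0, 0, 0]], "grip": [30, 30, 30, 30, 30]}}

```text
time: 10.35
ee_pos: [0.5497, 0.0965, 0.1166]
tool_rot: [[0.988, -0.156, -0.002], [-0.156, -0.988, -0.001], [-0.002, 0.001, -1.0]]
ft_force: [0.7, 0.1, -2.0]
opening: 0.0391
finger_force: 30.0
```

{"method": "apply_moves", "body": {"dp": [[0.1, 0.8, 0], [0.1, 0.8, 0], [0.1, 0.8, 0], [0.1, 0.8, 0], [0.1, 0.8, 0]], "dr": [[0, 0, 0], [0, 0, 0], [0, 0, 0], [0, 0, 0], [0, 0, 0]], "grip": [30, 30, 30, 30, 30]}}

```text
time: 10.77
ee_pos: [0.5466, -0.0041, 0.1166]
tool_rot: [[0.988, -0.157, -0.002], [-0.157, -0.988, -0.0], [-0.002, 0.0, -1.0]]
ft_force: [-0.0, 0.0, -2.7]
opening: 0.0393
finger_force: 30.0
```

{"method": "apply_moves", "body": {"dp": [[0.1, 0.8, 0], [0.05, 0.8, 0], [0, 0.8, 0], [0, 0.8, 0], [0, 0.8, 0]], "dr": [[0, 0, 0], [0, 0, 0], [0, 0, 0], [0, 0, 0], [0, 0, 0]], "grip": [30, 30, 30, 30, 30]}}

```text
time: 11.18
ee_pos: [0.5346, -0.1033, 0.1167]
tool_rot: [[0.988, -0.157, -0.002], [-0.157, -0.988, 0.0], [-0.002, 0.0, -1.0]]
ft_force: [0.6, -0.0, -1.8]
opening: 0.0389
finger_force: 30.0
```

{"method": "apply_moves", "body": {"dp": [[0, 0.8, 0], [0, 0.8, 0], [0, 0.4, 0], [0, 0, 0], [0, 0, 0]], "dr": [[0, 0, 0], [0, 0, 0], [0, 0, 0], [0, 0, 0], [0, 0, 0]], "grip": [30, 30, 30, 30, 30]}}

```text
time: 11.6
ee_pos: [0.5279, -0.1514, 0.1173]
tool_rot: [[0.988, -0.157, -0.001], [-0.157, -0.988, 0.001], [-0.001, -0.0, -1.0]]
ft_force: [-0.3, 0.9, -2.1]
opening: 0.0394
finger_force: 30.0
```

```bash
python3 - <<'E'
from tip import *
s=observe(); e=s["ee_pos"]; R=np.array(s["tool_rot"]); print(s["time"],e*1000,R[:,0],s["opening"],s["finger_force"],s["ft_force"])
j=np.array([.5258,-.164,e[2]]); print("jig in tool",(j-e)@R*1000,"turn",np.degrees(np.arctan2(R[1,0],R[0,0]))+9)
p=grab_frame("wrist"); X=cloud(p); T=(X-e)@R*1000; save(p,"wrist5.png")
for r in pinpoint("barrel",p)[:2]+pinpoint("seat",p)[:1]: print(r["conf"],(w(p,r["centre"])-e)@R*1000)
m=(p["frame"].max(2)<70)&(T[...,2]<-25)&(T[...,2]>-58)&(abs(T[...,1])<24)
q=T[m]; f=q[q[:,0]>13]; print("barrel",len(f),"x max",np.percentile(f[:,0],[90,98,99.8]),"y",np.percentile(f[:,1],[1,99]),"topz",np.percentile(f[:,2],3))
q=q[q[:,0]<-13]; print("rear x min",np.percentile(q[:,0],[.2,2]) if len(q) else None)
for a in range(15,60,10):
  k=f[abs(f[:,0]-a)<4]; k=k[abs(k[:,1])<10]; print(a,np.percentile(k[:,2],10))
E
```

```text
11.6 [ 527.9 -151.4  117.3] [ 1.  -0.2 -0. ] 0.03940225128196732 29.995185434818268 [-0.3  0.9 -2.1]
jig in tool [-0.1 12.7 -0. ] turn -0.01813121755603042
0.89 [  -2.8 -169.9   96.3]
0.74 [ -2.9  -1.7 -30. ]
barrel 7690 x max [55.1 58.3 58.8] y [-18.8  18.1] topz -49.64298915221233
rear x min [-59.9 -58.6]
15 -49.25046267156616
25 -49.30250549802568
35 -49.44697747903007
45 -49.52057322095747
55 -49.3808450972267
```

View pics/wrist5.png

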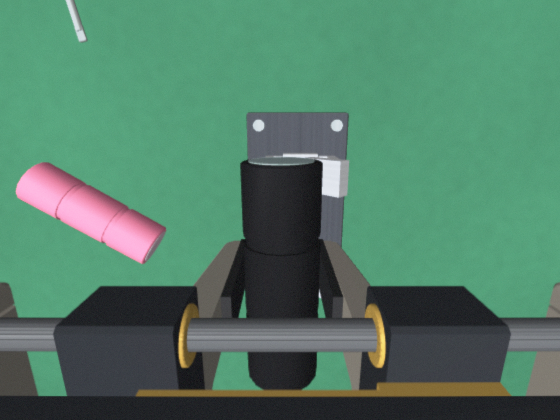

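The wrist view shows the barrel held level at (282,240), with the jig beneath it and offset to the right: base corners at (258,125) and (337,125), V piece at (335,178). I'll shift +13 mm in y, check, then lower.

{"method": "apply_moves", "body": {"dp": [[0.02, 0.26, 0], [0, 0.26, 0], [0, 0, 0.4], [0, 0, 0.4], [0, 0, 0.2]], "dr": [[0, 0, 0], [0, 0, 0], [0, 0, 0], [0, 0, 0], [0, 0, 0]], "grip": [30, 30, 30, 30, 30]}}

```text
time: 12.17
ee_pos: [0.5261, -0.164, 0.0912]
tool_rot: [[0.988, -0.155, -0.002], [-0.155, -0.988, 0.001], [-0.002, -0.0, -1.0]]
ft_force: [0.4, 0.6, -2.5]
opening: 0.0396
finger_force: 30.0
```

{"method": "apply_moves", "body": {"dp": [[0, 0, 0], [0, 0, 0], [0, 0, 0], [0, 0, 0], [0, 0, 0]], "dr": [[0, 0, 0], [0, 0, 0], [0, 0, 0], [0, 0, 0], [0, 0, 0]], "grip": [30, 30, 30, 30, 30]}}

```text
time: 12.58
ee_pos: [0.5273, -0.1644, 0.0933]
tool_rot: [[0.988, -0.154, 0.001], [-0.154, -0.988, -0.0], [0.001, 0.0, -1.0]]
ft_force: [0.4, -0.7, -1.4]
opening: 0.0395
finger_force: 30.0
```

```bash
python3 - <<'E'
from tip import *
s=observe(); e=s["ee_pos"]; R=np.array(s["tool_rot"]); print(s["time"],e*1000,s["ft_force"])
print("jig in tool",(np.array([.5258,-.164,e[2]])-e)@R*1000)
p=grab_frame("wrist"); X=cloud(p); T=(X-e)@R*1000; W=X[...,2]
b=(p["frame"].min(2)>90)&(W>.08)&(W<.1)&(T[...,0]>22)&(T[...,0]<60)&(abs(T[...,1])<45)
for sg in(-1,1):
  q=T[b&(sg*T[...,1]>0)]; print(sg,len(q),"|y|",np.percentile(sg*q[:,1],[2,50,98]) if len(q) else None, np.percentile(q[:,0],[2,98]) if len(q) else None)
g=(W>.008)&(W<.018)&(T[...,0]>30)&(T[...,0]<100)&(abs(T[...,1])<60)&(p["frame"][...,1].astype(int)-p["frame"][...,0]<12)
q=T[g]; print("base y",np.percentile(q[:,1],[.5,99.5]),"x max",np.percentile(q[:,0],99.5), "expected 85+-45")
m=(p["frame"].max(2)<70)&(T[...,2]<-25)&(abs(T[...,1])<24)&(T[...,0]>13); f=T[m]; print("barrel",np.percentile(f[:,0],99.5),np.percentile(f[:,1],[1,99]),np.percentile(f[:,2],3))
t=grab_frame("top"); X=cloud(t); T=(X-e)@R*1000
b=(np.hypot(T[...,0],T[...,1])<130)&(X[...,2]>.005)&(X[...,2]<.02); q=T[b]; print("top base x",np.percentile(q[:,0],[.5,99.5]),"y",np.percentile(q[:,1],[.5,99.5]))
E
```

```text
12.5833 [ 527.3 -164.4   93.3] [ 0.4 -0.7 -1.4]
jig in tool [-1.6 -0.1 -0. ]
-1 373 |y| [24.2 27.1 30.3] [28.  51.5]
1 535 |y| [23.4 27.1 31.7] [27.8 51.3]
base y [-42.9  44.6] x max 83.81875392833456 expected 85+-45
barrel 58.622156672435295 [-23.9  23.7] -137.25496630908455
top base x [-89.1 100.5] y [-112.3   52.9]
```

Aligned to within about 0.5 mm: the V pieces are symmetric about the tool. Lowering to about 3 mm above contact, then slowly.

{"method": "apply_moves", "body": {"dp": [[0, 0, 0.3], [0, 0, 0.3], [0, 0, 0.2], [0, 0, 0], [0, 0, 0]], "dr": [[0, 0, 0], [0, 0, 0], [0, 0, 0], [0, 0, 0], [0, 0, 0]], "grip": [30, 30, 30, 30, 30]}}

```text
time: 13.1
ee_pos: [0.5267, -0.1642, 0.0724]
tool_rot: [[0.988, -0.154, -0.001], [-0.154, -0.988, 0.0], [-0.001, -0.0, -1.0]]
ft_force: [-0.4, 0.5, -2.5]
opening: 0.0395
finger_force: 30.0
```

{"method": "apply_moves", "body": {"dp": [[0, 0, 0.03], [0, 0, 0.03], [0, 0, 0.02], [0, 0, 0], [0, 0, 0]], "dr": [[0, 0, 0], [0, 0, 0], [0, 0, 0], [0, 0, 0], [0, 0, 0]], "grip": [30, 30, 30, 30, 30]}}

```text
time: 13.52
ee_pos: [0.5272, -0.1645, 0.0713]
tool_rot: [[0.988, -0.154, 0.0], [-0.154, -0.988, -0.0], [0.0, 0.0, -1.0]]
ft_force: [-0.9, -1.4, 1.7]
opening: 0.0394
finger_force: 30.0
```

Contact starts at about ee z 0.0715. Pressing 1.5 mm more to see if the load is balanced sideways.

{"method": "apply_moves", "body": {"dp": [[0, 0, 0.03], [0, 0, 0.03], [0, 0, 0], [0, 0, 0], [0, 0, 0]], "dr": [[0, 0, 0], [0, 0, 0], [0, 0, 0], [0, 0, 0], [0, 0, 0]], "grip": [30, 30, 30, 30, 30]}}

```text
time: 13.93
ee_pos: [0.5272, -0.1645, 0.0696]
tool_rot: [[0.988, -0.154, 0.0], [-0.154, -0.988, -0.0], [0.0, 0.0, -1.0]]
ft_force: [-1.3, -1.9, 3.4]
opening: 0.0393
finger_force: 30.0
```

```bash
python3 - <<'E'
from h import *
np.set_printoptions(precision=2,suppress=True)
A=[];
for _ in range(4):
    s=observe(); A.append(np.r_[s["ft_force"],np.array(s["ee_pos"])*1000,np.array(s["moment"])]); p=grab_frame("side")
print(np.array(A)); print(pinpoint("seat",p)[:1] and w(p,pinpoint("seat",p)[0]["centre"]))
E
```

```text
[[  -1.33   -1.92    3.36  527.17 -164.5    69.63   -0.29    0.27   -0.05]
 [  -1.17   -1.85    4.23  527.18 -164.48   69.62   -0.32    0.27   -0.05]
 [  -1.34   -2.16    3.56  527.19 -164.49   69.6    -0.35    0.22   -0.02]
 [  -2.01   -3.25    4.2   527.17 -164.47   69.59   -0.4     0.25    0.02]]
[ 0.53 -0.16  0.1 ]
```

{"method": "apply_moves", "body": {"dp": [[0, 0.03, 0], [0, 0, 0], [0, 0, 0], [0, 0, 0], [0, 0, 0]], "dr": [[0, 0, 0], [0, 0, 0], [0, 0, 0], [0, 0, 0], [0, 0, 0]], "grip": [30, 30, 30, 30, 30]}}

```text
time: 14.65
ee_pos: [0.5272, -0.165, 0.0696]
tool_rot: [[0.988, -0.155, 0.0], [-0.155, -0.988, 0.0], [0.0, -0.0, -1.0]]
ft_force: [0.1, -0.4, 4.4]
opening: 0.0389
finger_force: 30.0
```

```bash
python3 - <<'E'
from h import *
np.set_printoptions(precision=2,suppress=True)
A=[]
for _ in range(5):
    s=observe(); A.append(np.r_[s["ft_force"],np.array(s["ee_pos"])*1000,np.array(s["moment"])]); p=grab_frame("side")
print(np.mean(A,0),np.std(A,0))
E
```

```text
[   0.6    -0.14    3.42  527.18 -164.98   69.54    0.04   -0.11   -0.12] [0.35 0.57 0.57 0.01 0.01 0.02 0.05 0.03 0.02]
```

Lateral load is now about zero, so both faces bear evenly. Pressing about 4.3 mm further.

{"method": "apply_moves", "body": {"dp": [[0, 0, 0.04], [0, 0, 0.04], [0, 0, 0.04], [0, 0, 0.03], [0, 0, 0.02]], "dr": [[0, 0, 0], [0, 0, 0], [0, 0, 0], [0, 0, 0], [0, 0, 0]], "grip": [30, 30, 30, 30, 30]}}

```text
time: 15.32
ee_pos: [0.5272, -0.165, 0.0655]
tool_rot: [[0.988, -0.154, 0.0], [-0.154, -0.988, 0.0], [0.0, -0.0, -1.0]]
ft_force: [0.7, 1.0, 8.2]
opening: 0.0391
finger_force: 30.0
```

{"method": "apply_moves", "body": {"dp": [[0, 0, 0], [0, 0, 0], [0, 0, 0], [0, 0, 0], [0, 0, 0]], "dr": [[0, 0, 0], [0, 0, 0], [0, 0, 0], [0, 0, 0], [0, 0, 0]], "grip": [30, 30, 30, 30, 30]}}

```text
time: 15.73
ee_pos: [0.5272, -0.165, 0.0656]
tool_rot: [[0.988, -0.154, 0.0], [-0.154, -0.988, 0.0], [0.0, -0.0, -1.0]]
ft_force: [-0.5, 0.4, 9.5]
opening: 0.0396
finger_force: 30.0
```

```bash
python3 - <<'E'
from tip import *
np.set_printoptions(precision=2,suppress=True)
A=[]
for _ in range(6):
    s=observe(); A.append(np.r_[s["ft_force"],np.array(s["ee_pos"])*1000,np.array(s["moment"])]); p=grab_frame("wrist")
print(np.mean(A,0),np.std(A,0),s["opening"],s["finger_force"],s["time"])
e=s["ee_pos"]; R=np.array(s["tool_rot"]); X=cloud(p); T=(X-e)@R*1000; W=X[...,2]*1000
b=(p["frame"].min(2)>90)&(W>70)&(W<105)&(T[...,0]>22)&(T[...,0]<60)&(abs(T[...,1])<40)&(abs(T[...,1])>21)
for sg in(-1,1): q=T[b&(sg*T[...,1]>0)]; print(sg,len(q),np.percentile(W[b&(sg*T[...,1]>0)],[50,90,97]),np.percentile(q[:,0],[2,98]),np.percentile(sg*q[:,1],[2,50,98]))
m=(p["frame"].max(2)<70)&(T[...,2]<-25)&(T[...,2]>-58)&(abs(T[...,1])<8)&(T[...,0]>13); f=T[m]; print("barrel top",np.percentile(f[:,2],5),"end x",np.percentile(f[:,0],99.5),"ztop world",np.percentile(W[m],95))
E
```

```text
[  -0.57    1.1     8.59  527.19 -165.01   65.58    0.3     0.02   -0.09] [0.41 0.55 0.56 0.01 0.01 0.01 0.02 0.02 0.04] 0.03886208074228929 29.99514877796173 15.9833
-1 823 [88.19 90.19 90.74] [28.13 51.53] [21.46 25.42 30.81]
1 865 [88.03 90.24 90.85] [27.91 51.36] [21.21 25.37 30.95]
barrel top -49.879076717402306 end x 58.55593060986032 ztop world 115.48820746431225
```

The force reading (8.6 N plus the barrel's weight, about 11 N) means about 5.8 mm of sink. The V rim is level on both sides and the side force is small, so I'm handing in.

```bash
python3 -c "
from rig import *
print(close_job())"
```

```text
the job is handed in; nothing more can be done
None
```

The thick barrel is centred in the V, bearing on both faces and held pressed down about 5.8 mm (estimated from the push force); I handed the job in at about 16 s with the bystanders left untouched, and no verdict came back.

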